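# Unclip the slicer's blade cassette for washing up

## Task

Take the blade cassette off the vegetable slicer so that it can be washed: hold its release button down while you draw the cassette straight out of the slicer by its upright lip. Once it is out, lay it gently, flat and right way up, on the floor of the metal washing-up tray, and leave the other things on the worktop where they stand.

Things in the scene. Friction and masses are not known exactly. Their poses are not given: they have to be found in the camera images.
- slicer: Low white slicer with steel deck, fixed, 150 (x) x 100 (y) x 26 mm high. Origin on the worktop, on its midline; its frame runs from x = -50 mm (mouth) to +100 mm. A floorless channel 66 mm wide, 76 mm deep opens at the mouth to its own -x, roughly towards the robot. A roof and a bridge (x = -50 to -30 mm, underside 16.5 mm up) let the cassette leave only along -x.
- cassette: White flat blade cassette, 140 (x) x 62 (y) mm, 14 mm thick, about 170 g, standing on the worktop, its inner half clipped in the slicer. Origin: centre of its underside, at first 46 mm to the slicer's -x of its origin; same axes. At its -x end an upright pull lip: 12 mm thick (x = -70 to -58 mm), 54 mm wide, top 42 mm up. Clear of the slicer once drawn out 75 mm.
- release_button (a joint): Press depth in m of the grey ribbed button on the cassette: 0 up, 0.008 fully down (flush with the frame, 14 mm up). Sprung: 2 N to start, 6 N fully down; pops up when let go. Its tooth stands 5 mm up behind the slicer's bridge and blocks the cassette after 2 mm of pull; pressed past 5.5 mm it passes under the bridge, so hold it fully down while pulling.
- button_top (a point): Centre of the button's top, a 34 (x) x 36 (y) mm pad, 22 mm above the worktop when up, 39 mm from the cassette's middle towards the lip. The lip's inner face is 19 mm from here on the cassette's -x side, so the fingertip that presses the button can also pull on the lip.
- lip_top (a point): Middle of the top edge of the cassette's pull lip, 42 mm above the cassette's underside; the lip can be gripped over its 12 mm thickness (fingers closing along the cassette's x). One finger is then above the button.
- tray: Shallow open metal washing-up tray, fixed, 210 (x) x 150 (y) x 28 mm, walls and floor 4 mm thick; inside 202 x 142 mm. Origin: centre of its underside, on the worktop. The cassette fits in lengthwise along the tray's x, either way round.
- mill_1: Bystander: small glass salt mill, 44 mm wide, 90 mm tall, origin at the centre of its underside; between slicer and tray, farther back.
- tin_1: Bystander: food tin, 75 mm wide, 58 mm tall, origin at the centre of its underside; behind the mill.
- glass_2: Bystander: clear drinking glass, 81 mm wide, 88 mm tall, origin at the centre of its underside; on the right of the work.

How it is judged:
On the way, in this order (a step that is already met when the one before it is completed fails the run):
1. the button is held down (past 5 mm) while the cassette is drawn at least 8 mm out (value of joint release_button above 0.005 m and x of cassette in the frame of slicer below -0.054 m), for 0.05 s.
2. the cassette is out of the slicer (x of cassette in the frame of slicer below -0.122 m), for 0.1 s.
At the end, for the whole second after the job is handed in: The cassette lies inside the tray, flat on its floor (underside within 5 mm of the floor, tilt under 0.08 rad, right way up, its middle within 60 mm of the tray's middle), at rest (horizontal distance between cassette and tray below 0.06 m and z of cassette in the frame of tray below 0.009 m and angle between cassette's own z axis and vertical below 0.08 rad and linear speed of cassette below 0.02 m/s); the robot touches nothing.
It fails at once if the mill is moved more than 30 mm (distance of mill_1 from where it was at the start of the episode above 0.03 m).
It fails at once if the tin is moved more than 30 mm (distance of tin_1 from where it was at the start of the episode above 0.03 m).
It fails at once if the glass is moved more than 30 mm (distance of glass_2 from where it was at the start of the episode above 0.03 m).
It fails at once if the cassette is dropped into the tray (faster than 0.8 m/s there, a fall of over 30 mm) (linear speed of cassette above 0.8 m/s and height (world z) of cassette below 0.05 m and horizontal distance between cassette and tray below 0.08 m).
It also fails if it takes over 51 s, if anything falls off the work surface, if the arm or the gripper's body presses on something with over 40 N, if the wrist force passes 120 N, or if a joint passes its speed limit or range.

## Robot

A 7-joint arm with a two-finger parallel gripper is mounted at the origin on a cart in front of the work surface, level with it; the furniture and walls round the work are solid. World frame = base frame: x ahead of the robot, y to its left, z up, the work surface at z = 0. Lengths are in m, angles in rad, forces in N, time in s.
With the tool pointing down it reaches from about 0.4 to 0.875 m from the base axis. Payload 19.3 kg.
Tool frame: the origin (TCP) lies midway between the tips of the shut fingers; the grasp point (between the pads) lies 19 mm behind it; z points along the fingers, y is the line along which they close (so a half turn about z gives the same grasp; the last joint's range is limited). The gripper opens to 85 mm and grips with 20 to 120 N. Pads are 22 mm wide; open, the fingers measure 114 mm over their backs; the gripper's body (76 mm by 85 mm) begins 54 mm behind the grasp point. The pads swing forward as they close: fully open they stand 13 mm farther back than shut.
Start: joints at [1.242, 0.521, -0.036, 1.599, 0.021, 1.021, -0.113], TCP at [0.16, -0.604, 0.231] pointing down, gripper open.
Joint ranges: [-2.91, 2.91], [-0.3, 2.13], [-1.5, 1.42], [0.17, 2.43], [-1.26, 4.41], [0.16, 1.93], [-2.52, 2.52]. Speed limits (rad/s): [1.89, 1.89, 2.39, 2.39, 3.01, 3.01, 3.01].

## Interface

Orientations are given as [roll, pitch, yaw] about the fixed x, y, z axes, in that order (R = Rz(yaw) Ry(pitch) Rx(roll)).
In Python, from workcell import bot gives the robot as it stands.
- The arm moves only by the tool move_arm, never from a script. Its argument "moves" is a list that holds one entry, the list of rows, each a list of 7 numbers: the opening, from 0 (shut) to 1 (fully open), then the shift along the tool's x, y, z in units of 1000 mm (1.0 is 1000 mm), then the turn, a rotation vector about the tool's x, y, z in units of 2 pi rad (1.0 is 2 pi rad). A call has 1 to 5 rows; each row is the pose to reach, as a shift and turn from the pose commanded when the call began, along the tool's axes at that moment, turning the shorter way round; what a row does not reach only later rows make up. A row lasts 1/10 s, in which the tool goes at most 50 mm and 8.59 degrees, less where a joint would pass 70% of its speed; a pose out of reach is approached as far as the arm can. A call with a number of a shift or a turn outside -1 to 1 is refused whole. A call with a gripper value outside its range is refused whole. The fingers move at their own pace and stop on an object; "force" is the grip in N (left out, the last holds). Time passes only in rows, so rows that repeat a pose let the fingers close. It gives the time, the measured TCP pose, the force, the opening and the grip force at its end, in the units of the state.
- bot.observe(): the state, without advancing time (a new reading comes with each control period).
- bot.grab_frame(name): name is "side" or "top"; returns the picture (420x560x3 uint8, red, green, blue); there is no depth.
- bot.camera_params(name): a dict with "vertical_fov" (degrees; the focal length in pixels is half the picture's height over the tangent of half this angle, whatever the lens; pixels are square), "cx", "cy" (the principal point, pixels), "D" ([k1, k2, p1, p2, k3] as OpenCV has them; the pictures are not rectified), "R" (3x3) and "t" (3): a world point X has camera coordinates R X + t. Camera axes: x right, y down, z forward; pixel columns grow to the right and rows downward; lengths in m; the calibration is good to about 2 mm. A picture is of the moment at which its call begins. camera_params takes no time and is no camera call.
- bot.job_done(): hands the job in; it is judged then, once.
The state is a dict: "clock": time; "qpos": joint angles; "qd": joint speeds; "joint_efforts": joint torques, N m; "position": TCP position; "tool_rot": TCP orientation; "force": force on the tool from outside, world axes, zero at the start; "moment": the same for the moment, N m; "grip_width": finger opening in m; "finger_force": force on a finger pad.
Only numpy, scipy, OpenCV 4.12 (cv2) and the standard library are available. Lean on these libraries where they do the work, as an engineer would, in place of code of your own. Each camera call takes 0.05 s, during which the arm holds its last target. There are 200 camera calls.

## Working session

There is one attempt and no reset: what is moved stays moved. The work goes in short steps, Python scripts to look and compute and a tool call to move; the robot and the scene stay as the last step left them, time stands still between calls to the robot, and variables do not carry over. Pictures are saved under pics/ and viewed, at most 10 in all, crops included, and the job is handed in when it is done.

Besides the shell and the picture viewer there is one more tool, called after ">>>" in YAML: its name, and indented under it one key for each argument. move_arm: Moves the arm, as the interface text tells. Shifts and turns lie within -1 to 1; 1 stands for 1000 mm of shift or 2 pi rad of turn. Its arguments: {"type":"object","properties":{"moves":{"type":"array"},"force":{"type":"number"}},"required":["moves"]}

```bash
mkdir -p pics; python3 - <<'E'
from workcell import bot
import cv2
for n in("side","top"):
    cv2.imwrite(f"pics/{n}0.png",bot.grab_frame(n)[:,:,::-1]); p=bot.camera_params(n); print(n,p)
s=bot.observe();print(s)
E
```

```text
side {'vertical_fov': 56.088950332535184, 'cx': 278.7120215676935, 'cy': 209.58166502037807, 'D': array([-0.10061682,  0.        ,  0.        ,  0.        ,  0.        ]), 'R': array([[ 9.65491154e-01, -2.60435463e-01,  4.48026586e-04],
       [-1.14166829e-01, -4.24786318e-01, -8.98065988e-01],
       [ 2.34078547e-01,  8.67023618e-01, -4.39860523e-01]]), 't': array([-0.65336785,  0.06969506,  0.86053271])}
top {'vertical_fov': 42.220044939232146, 'cx': 280.9707231165176, 'cy': 208.18060545770118, 'D': array([-0.21149439,  0.        ,  0.        ,  0.        ,  0.        ]), 'R': array([[-2.07855782e-02, -9.99783909e-01, -3.09761532e-04],
       [-9.88269520e-01,  2.05930781e-02, -1.51325086e-01],
       [ 1.51298765e-01, -2.83925153e-03, -9.88484002e-01]]), 't': array([-0.14427871,  0.64241252,  1.50147112])}
{'clock': 0.1, 'qpos': array([ 1.24180485,  0.5219723 , -0.03631501,  1.59993113,  0.0211726 ,
        1.02108035, -0.11281659]), 'qd': array([ 0.00037656, -0.00171616, -0.00013223, -0.0011338 ,  0.00219431,
        0.00095079, -0.00075779]), 'joint_efforts': array([ 5.90625437e-03, -9.28487062e+01,  1.98525198e+00, -3.70533049e+01,
        1.80824928e-02,  5.32461447e-03,  3.64461528e-05]), 'position': array([ 0.15984009, -0.60391607,  0.23077938]), 'tool_rot': array([-3.14058663e+00,  5.20482658e-05,  2.58738474e-01]), 'force': array([-0.36042567,  0.0351    , -0.51978144]), 'moment': array([-0.00323618, -0.00113764, -0.00772102]), 'finger_force': 0.0, 'grip_width': 0.08551769569226995}
```

View pics/side0.png

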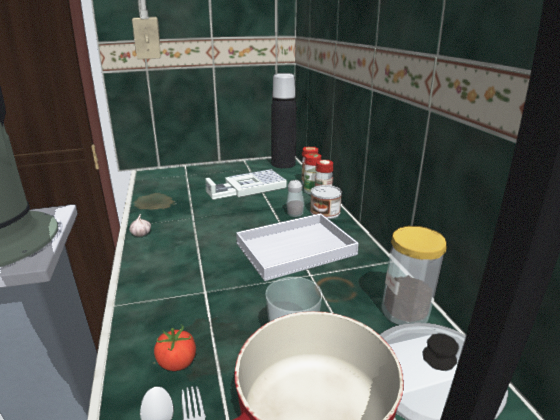

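View pics/top0.png

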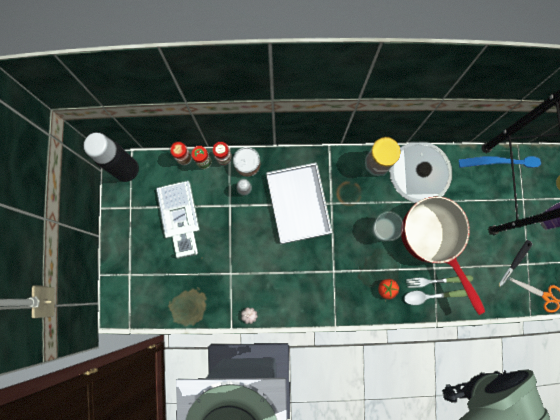

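Top view: slicer near (178,210), with the cassette sticking out towards the robot and its lip near (185,250). The tray is near (299,203), the mill at (243,187), the tin at (246,160) and the glass at (388,227). I'll enlarge the slicer and tray.

```bash
cat > h.py <<'E'
import numpy as np, cv2
from workcell import bot
def cam(n):
    p=bot.camera_params(n); f=210/np.tan(np.radians(p["vertical_fov"]/2))
    return np.array([[f,0,p["cx"]],[0,f,p["cy"]],[0,0,1]]),p["D"],p["R"],p["t"]
def back(n,uv,z):
    K,D,R,t=cam(n); u=cv2.undistortPoints(np.float64(uv).reshape(-1,1,2),K,D)[:,0]
    d=np.c_[u,np.ones(len(u))]@R; c=-R.T@t
    return c+d*((np.array(z)-c[2])/d[:,2])[:,None]
def proj(n,X):
    K,D,R,t=cam(n); return cv2.projectPoints(np.float64(X).reshape(-1,1,3),cv2.Rodrigues(R)[0],t,K,D)[0][:,0]
E
python3 - <<'E'
import cv2,numpy as np
a=cv2.imread("pics/top0.png"); 
c=cv2.resize(a[170:266,145:215],None,fx=6,fy=6,interpolation=cv2.INTER_CUBIC)
d=cv2.resize(a[155:251,260:336],None,fx=5,fy=5,interpolation=cv2.INTER_CUBIC)
d=cv2.copyMakeBorder(d,0,576-480,0,0,cv2.BORDER_CONSTANT)
cv2.imwrite("pics/c1.png",np.hstack([c,d]))
E
```

```text
(no output)
```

View pics/c1.png

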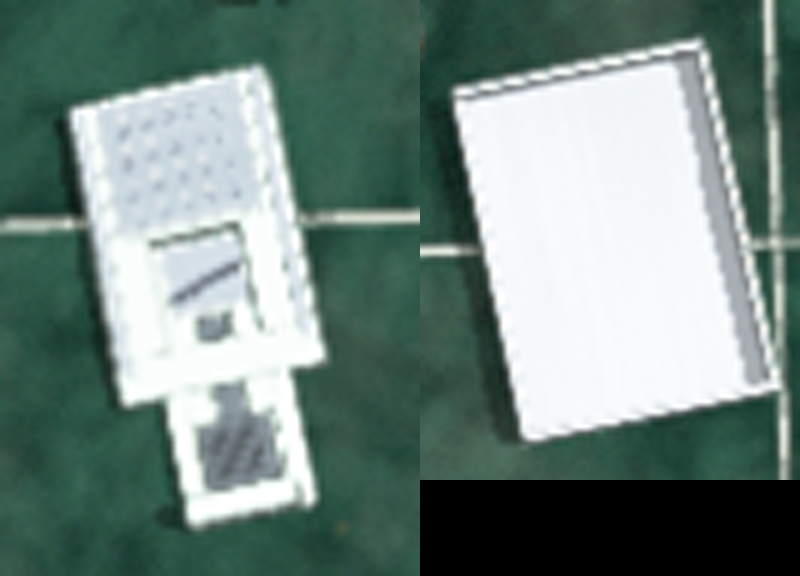

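The crop shows slicer corners at (70,107), (263,66), (326,358) and (122,406), and the lip's outer edge from (188,528) to (315,503). The tray rim corners are at (454,92), (703,40), (778,388) and (525,440).

```bash
cat >> h.py <<'E'
def fit(n,local,uv):
    from scipy.optimize import least_squares
    local=np.float64(local)
    def w(p):
        c,s=np.cos(p[2]),np.sin(p[2]);return np.c_[local[:,0]*c-local[:,1]*s+p[0],local[:,0]*s+local[:,1]*c+p[1],local[:,2]]
    b=back(n,uv,local[:,2]).mean(0)
    r=least_squares(lambda p:(proj(n,w(p))-uv).ravel(),[b[0],b[1],0.2]);return r.x,np.abs(r.fun).max()
E
python3 - <<'E'
from h import *
S=np.array([[70,107],[263,66],[326,358],[122,406],[188,528],[315,503]])/6+[145-.4,170-.4]
T=np.array([[34,92],[283,40],[358,388],[105,440]])/5+[260-.4,155-.4]
h=.026
ls=[[.1,.05,h],[.1,-.05,h],[-.05,-.05,h],[-.05,.05,h]]
s,e=fit("top",ls,S[:4]);print("slicer",s,e)
s2,e=fit("top",ls+[[-.116,.027,.042],[-.116,-.027,.042]],S);print("sl+lip",s2,e)
t,e=fit("top",[[.105,.075,.028],[.105,-.075,.028],[-.105,-.075,.028],[-.105,.075,.028]],T);print("tray",t,e)
for s in(s,s2):
  R=np.array([[np.cos(s[2]),-np.sin(s[2])],[np.sin(s[2]),np.cos(s[2])]])
  print("lip mid",R@[-.110,0]+s[:2],"cassette",R@[-.046,0]+s[:2],"button",R@[-.085,0]+s[:2])
print("mill,tin,glass",back("top",[[244,180],[246,160],[388,227]],[.09,.058,.05]))
print(back("top",S[4:],[.042]*2))
E
```

```text
slicer [0.62378592 0.14040828 0.20033434] 0.4804207865476826
sl+lip [0.62353996 0.13953106 0.20897276] 1.8692225961158044
tray [ 0.65883596 -0.20906499  0.18099227] 0.43920155837437846
lip mid [0.51598591 0.11851861] cassette [0.57870592 0.13125442] button [0.54048591 0.12349354]
lip mid [0.51593307 0.116711  ] cassette [0.57854072 0.12998813] button [0.54038918 0.12189738]
mill,tin,glass [[ 0.71494749 -0.05565085  0.09      ]
 [ 0.78029902 -0.059826    0.058     ]
 [ 0.57833918 -0.46222938  0.05      ]]
[[0.50403284 0.1447739  0.042     ]
 [0.51505259 0.08367981 0.042     ]]
```

```bash
cat >> h.py <<'E'
from scipy.spatial.transform import Rotation as Ro
def rel(p0,yaw0,p1,yaw1):
    R0=Ro.from_euler("xyz",[np.pi,0,yaw0]);R1=Ro.from_euler("xyz",[np.pi,0,yaw1])
    return np.r_[R0.inv().apply(np.subtract(p1,p0)),(R0.inv()*R1).as_rotvec()/2/np.pi].round(4)
E
python3 - <<'E'
from h import *
W=[([.16,-.604,.231],.259),([.33,-.42,.23],.76),([.47,-.22,.23],1.26),([.515,.02,.23],1.6),([.516,.1185,.12],1.771)]
for a,b in zip(W,W[1:]): print(rel(*a,*b).tolist())
E
```

```text
[0.2115, -0.1343, 0.001, -0.0, 0.0, -0.0797]
[0.2393, -0.0485, -0.0, 0.0, 0.0, -0.0796]
[0.2423, -0.0306, -0.0, 0.0, 0.0, -0.0541]
[0.0984, 0.0039, 0.11, 0.0, 0.0, -0.0272]
```

>>> move_arm:
  moves:
    - [[1,0.21,-0.134,0,0,0,-0.08],[1,0.21,-0.134,0,0,0,-0.08],[1,0.21,-0.134,0,0,0,-0.08],[1,0.21,-0.134,0,0,0,-0.08],[1,0.21,-0.134,0,0,0,-0.08]]
  force: 60

```text
clock: 0.6
position: [0.3295, -0.4192, 0.2312]
tool_rot: [-3.141, -0.0, 0.764]
force: [0.2, 0.3, 0.9]
grip_width: 0.0851
finger_force: 0.0
```

>>> move_arm:
  moves:
    - [[0.4,0.239,-0.048,0,0,0,-0.08],[0.4,0.239,-0.048,0,0,0,-0.08],[0.4,0.239,-0.048,0,0,0,-0.08],[0.4,0.239,-0.048,0,0,0,-0.08],[0.4,0.239,-0.048,0,0,0,-0.08]]

```text
clock: 1.1
position: [0.4694, -0.2191, 0.2313]
tool_rot: [-3.142, -0.0, 1.267]
force: [1.0, -0.9, -0.2]
grip_width: 0.0339
finger_force: 0.0
```

>>> move_arm:
  moves:
    - [[0.4,0.242,-0.03,0,0,0,-0.054],[0.4,0.242,-0.03,0,0,0,-0.054],[0.4,0.242,-0.03,0,0,0,-0.054],[0.4,0.242,-0.03,0,0,0,-0.054],[0.4,0.242,-0.03,0,0,0,-0.054]]

```text
clock: 1.6
position: [0.5129, 0.0209, 0.2313]
tool_rot: [-3.142, -0.0, 1.604]
force: [0.9, -1.5, 0.7]
grip_width: 0.0342
finger_force: 0.0
```

>>> move_arm:
  moves:
    - [[0.4,0.098,0.004,0.11,0,0,-0.027],[0.4,0.098,0.004,0.11,0,0,-0.027],[0.4,0.098,0.004,0.11,0,0,-0.027],[0.4,0.098,0.004,0.11,0,0,-0.027],[0.4,0.098,0.004,0.11,0,0,-0.027]]

```text
clock: 2.1
position: [0.5133, 0.1169, 0.1207]
tool_rot: [-3.14, -0.0, 1.775]
force: [-0.7, -0.8, -0.1]
grip_width: 0.0342
finger_force: 0.0
```

```bash
python3 - <<'E'
from h import *
a=bot.grab_frame("side")[:,:,::-1].copy(); b=bot.grab_frame("top")[:,:,::-1].copy()
s=bot.observe();print(s["position"],s["tool_rot"])
c=cv2.resize(a[120:220,180:300],None,fx=4,fy=4,interpolation=cv2.INTER_CUBIC)
d=cv2.resize(b[170:270,145:225],None,fx=4,fy=4,interpolation=cv2.INTER_CUBIC)
cv2.imwrite("pics/c2.png",np.hstack([c,d]))
p=[.516,.1185]
print((proj("side",[[*p,.042]])-[180,120])*4)
E
```

```text
[0.51431556 0.11559804 0.12200447] [3.14082593e+00 5.11744974e-04 1.77177506e+00]
[[120.56899512 244.39197225]]
```

View pics/c2.png

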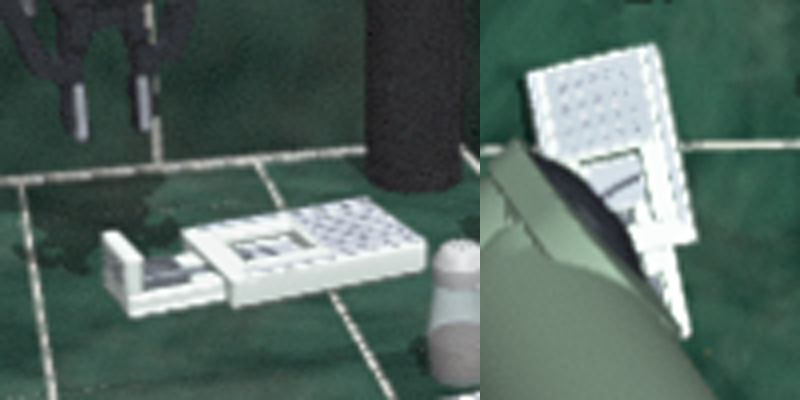

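The predicted lip top at crop (120,244) matches the lip seen there at about (118,241). The open fingers hang above it, so I'm descending.

>>> move_arm:
  moves:
    - [[0.4,0.002,0.001,0.04,0,0,0],[0.4,0.002,0.001,0.07,0,0,0],[0.4,0.002,0.001,0.085,0,0,0],[0.4,0.002,0.001,0.095,0,0,0],[0.4,0.002,0.001,0.095,0,0,0]]

```text
clock: 2.7
position: [0.5145, 0.1183, 0.0263]
tool_rot: [-3.141, 0.0, 1.772]
force: [0.4, -0.0, 0.3]
grip_width: 0.034
finger_force: 0.0
```

>>> move_arm:
  moves:
    - [[0.3,0,0,0.003,0,0,0],[0.3,0,0,0.006,0,0,0],[0.25,0,0,0.009,0,0,0],[0.25,0,0,0.012,0,0,0],[0.25,0,0,0.012,0,0,0]]

```text
clock: 3.2
position: [0.5151, 0.1189, 0.0145]
tool_rot: [3.14, -0.0, 1.773]
force: [4.9, -1.1, 5.9]
grip_width: 0.0214
finger_force: 2.8
```

>>> move_arm:
  moves:
    - [[0.2,0,0,0.001,0,0,0],[0.15,0,0,0.001,0,0,0],[0.1,0,0,0.001,0,0,0],[0.05,0,0,0.001,0,0,0],[0,0,0,0.001,0,0,0]]

```text
clock: 3.7
position: [0.515, 0.119, 0.0142]
tool_rot: [3.14, 0.0, 1.773]
force: [-0.5, -0.0, 18.7]
grip_width: 0.0112
finger_force: 66.4
```

>>> move_arm:
  moves:
    - [[0,0,0,0,0,0,0],[0,0,0,0,0,0,0]]

```text
clock: 3.9
position: [0.515, 0.119, 0.0141]
tool_rot: [3.14, 0.0, 1.773]
force: [-0.3, -0.3, 18.1]
grip_width: 0.0113
finger_force: 66.4
```

>>> move_arm:
  moves:
    - [[0,0,-0.003,0,0,0,0],[0,0,-0.007,0,0,0,0],[0,0,-0.011,0,0,0,0],[0,0,-0.015,0,0,0,0],[0,0,-0.015,0,0,0,0]]

```text
clock: 4.4
position: [0.5008, 0.1164, 0.0142]
tool_rot: [3.139, -0.001, 1.773]
force: [3.2, 0.9, 14.3]
grip_width: 0.0114
finger_force: 66.4
```

Only a light drag, so it passes under the bridge. I'm pulling on.

>>> move_arm:
  moves:
    - [[0,0,-0.01,0,0,0,0],[0,0,-0.02,0,0,0,0],[0,0,-0.03,0,0,0,0],[0,0,-0.04,0,0,0,0],[0,0,-0.04,0,0,0,0]]

```text
clock: 4.9
position: [0.4607, 0.1082, 0.0142]
tool_rot: [3.14, -0.0, 1.774]
force: [-1.6, 1.7, 23.8]
grip_width: 0.0108
finger_force: 69.0
```

>>> move_arm:
  moves:
    - [[0,0,-0.01,0,0,0,0],[0,0,-0.02,0,0,0,0],[0,0,-0.03,0,0,0,0],[0,0,-0.033,0,0,0,0],[0,0,-0.033,0,0,0,0]]

```text
clock: 5.4
position: [0.4292, 0.1018, 0.0141]
tool_rot: [3.139, -0.001, 1.774]
force: [2.9, 1.1, 22.0]
grip_width: 0.0109
finger_force: 68.6
```

```bash
python3 - <<'E'
from h import *
a=bot.grab_frame("side")[:,:,::-1].copy()
s=bot.observe();print(s["position"],s["tool_rot"],s["force"])
cv2.imwrite("pics/c3.png",cv2.resize(a[120:240,150:300],None,fx=4,fy=4,interpolation=cv2.INTER_CUBIC))
E
```

```text
[0.42919058 0.10177044 0.01412229] [ 3.13900192e+00 -5.03300073e-04  1.77345484e+00] [ 1.83753861  2.06664172 21.67228005]
```

View pics/c3.png

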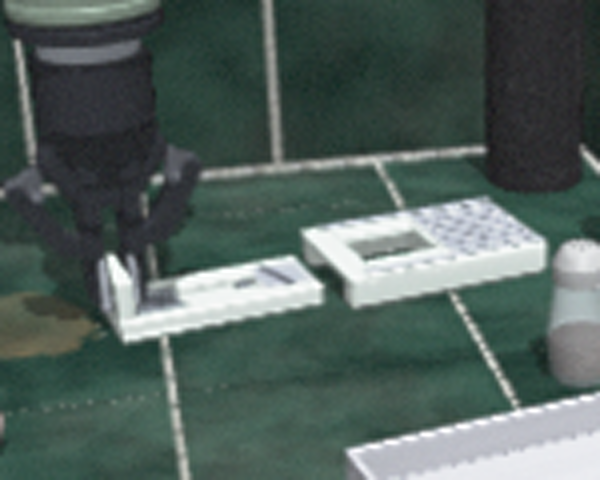

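Cassette is out: lip at about (118,290), inner end (322,290), mouth (320,262), with a clear gap. Next I lift it and carry it over.

>>> move_arm:
  moves:
    - [[0,0,0,-0.005,0,0,0],[0,0,0,-0.02,0,0,0],[0,0,0,-0.05,0,0,0],[0,0,0,-0.08,0,0,0],[0,0,0,-0.09,0,0,0]]

```text
clock: 5.95
position: [0.4285, 0.101, 0.1053]
tool_rot: [3.14, 0.0, 1.773]
force: [-0.4, -0.4, -1.4]
grip_width: 0.0112
finger_force: 65.4
```

>>> move_arm:
  moves:
    - [[0,-0.02,0.002,0,0,0,0],[0,-0.06,0.006,0,0,0,0],[0,-0.1,0.01,0,0,0,0],[0,-0.14,0.015,0,0,0,0],[0,-0.169,0.0175,0,0,0,0]]

```text
clock: 6.45
position: [0.4791, -0.0637, 0.1026]
tool_rot: [-3.14, 0.0, 1.771]
force: [-0.5, 0.3, -1.9]
grip_width: 0.0108
finger_force: 65.4
```

>>> move_arm:
  moves:
    - [[0,-0.04,0.019,0,0,0,0.001],[0,-0.08,0.038,0,0,0,0.002],[0,-0.12,0.058,0,0,0,0.003],[0,-0.16,0.077,0,0,0,0.0033],[0,-0.18,0.0865,0,0,0,0.0033]]

```text
clock: 6.95
position: [0.6007, -0.2235, 0.102]
tool_rot: [-3.14, 0.0, 1.749]
force: [-0.8, 0.6, -1.7]
grip_width: 0.0113
finger_force: 65.6
```

```bash
python3 - <<'E'
from h import *
a=bot.grab_frame("side")[:,:,::-1].copy()
s=bot.observe();print(s["position"],s["tool_rot"],s["force"],s["grip_width"],s["finger_force"])
cv2.imwrite("pics/c4.png",cv2.resize(a[130:300,210:380],None,fx=3.4,fy=3.4,interpolation=cv2.INTER_CUBIC))
E
```

```text
[ 0.60150283 -0.22528021  0.10181002] [-3.14070319e+00  1.21635034e-03  1.74792510e+00] [-2.98120582 -1.70602756 -1.48983888] 0.010653341648157986 65.60880047036335
```

View pics/c4.png

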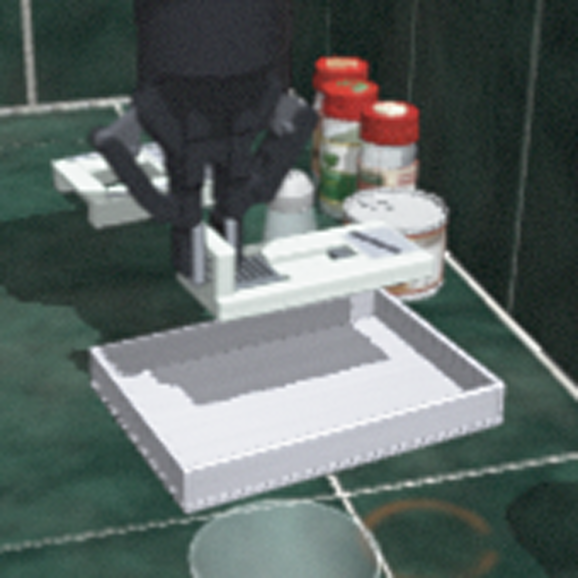

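The cassette hangs level above the tray. Lip at (215,255), inner end (435,250), tray corners (95,350) to (500,390). Now lowering.

>>> move_arm:
  moves:
    - [[0,0.003,0,0.02,0,0,0],[0,0.003,0,0.045,0,0,0],[0,0.003,0,0.062,0,0,0],[0,0.003,0,0.071,0,0,0],[0,0.003,0,0.074,0,0,0]]

```text
clock: 7.5
position: [0.5991, -0.2167, 0.0282]
tool_rot: [-3.14, -0.001, 1.753]
force: [0.5, 0.2, -1.5]
grip_width: 0.0108
finger_force: 65.5
```

>>> move_arm:
  moves:
    - [[0,0,0,0.003,0,0,0],[0,0,0,0.006,0,0,0],[0,0,0,0.008,0,0,0],[0,0,0,0.009,0,0,0],[0,0,0,0.009,0,0,0]]

```text
clock: 8.0
position: [0.5997, -0.2171, 0.0204]
tool_rot: [3.141, 0.0, 1.752]
force: [0.4, -0.5, -1.9]
grip_width: 0.0109
finger_force: 65.5
```

>>> move_arm:
  moves:
    - [[0,0,0,0.001,0,0,0],[0,0,0,0.002,0,0,0],[0,0,0,0.003,0,0,0],[0,0,0,0.003,0,0,0]]

```text
clock: 8.4
position: [0.5997, -0.217, 0.0182]
tool_rot: [3.142, 0.0, 1.752]
force: [-6.2, 0.7, 16.1]
grip_width: 0.0109
finger_force: 67.5
```

Contact with the floor. Opening, then rising.

>>> move_arm:
  moves:
    - [[0.15,0,0,-0.001,0,0,0],[0.2,0,0,-0.001,0,0,0],[0.27,0,0,-0.001,0,0,0],[0.27,0,0,-0.003,0,0,0],[0.27,0,0,-0.005,0,0,0]]

```text
clock: 8.9
position: [0.5995, -0.2172, 0.0226]
tool_rot: [-3.141, 0.0, 1.752]
force: [-2.1, -2.4, 4.3]
grip_width: 0.0228
finger_force: 1.8
```

>>> move_arm:
  moves:
    - [[0.27,0,0,-0.01,0,0,0],[0.27,0,0,-0.03,0,0,0],[0.27,0,0,-0.07,0,0,0],[0.27,0,0,-0.11,0,0,0],[0.27,0,0,-0.15,0,0,0]]

```text
clock: 9.4
position: [0.5997, -0.2166, 0.1746]
tool_rot: [3.141, -0.0, 1.753]
force: [0.4, -0.6, -0.3]
grip_width: 0.023
finger_force: 0.0
```

>>> move_arm:
  moves:
    - [[0.27,0,-0.04,0,0,0,0],[0.27,0,-0.08,0,0,0,0],[0.27,0,-0.12,0,0,0,0],[0.27,0,-0.12,0,0,0,0],[0.27,0,-0.12,0,0,0,0]]

```text
clock: 9.9
position: [0.4817, -0.239, 0.1733]
tool_rot: [3.14, 0.001, 1.752]
force: [1.1, 0.3, -0.4]
grip_width: 0.0232
finger_force: 0.0
```

```bash
python3 - <<'E'
from h import *
a=bot.grab_frame("side")[:,:,::-1].copy()
cv2.imwrite("pics/c5.png",cv2.resize(a[130:300,210:380],None,fx=3.4,fy=3.4,interpolation=cv2.INTER_CUBIC))
E
```

```text
(no output)
```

View pics/c5.png

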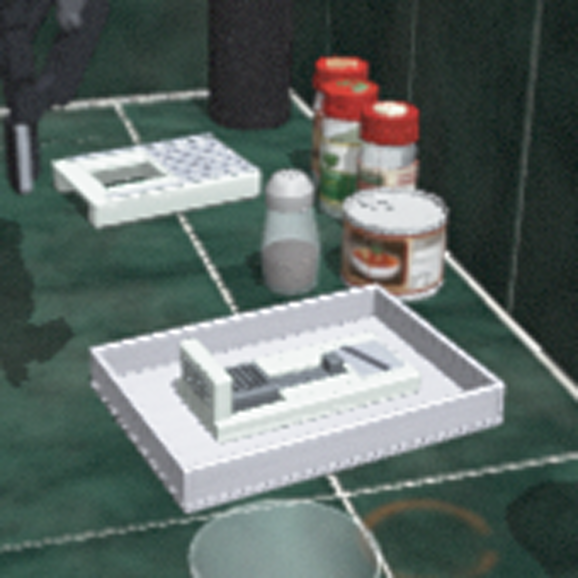

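The cassette lies flat and upright in the middle of the tray, from (205,390) to (420,370). The mill and tin look unmoved, and the arm is clear.

```bash
python3 -c "
from workcell import bot
print(bot.job_done())"
```

```text
the job is handed in; nothing more can be done
None
```

The cassette was drawn out with its button held down and now lies flat, right way up, in the washing-up tray; the job is handed in (verdict not shown), with the arm clear and the bystanders never touched.

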